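# Fit the keyed tube carousel on the bench spinner

### The arm

A 6-joint arm with a two-finger parallel gripper is mounted at the origin on the work surface. World frame = base frame: x ahead of the robot, y to its left, z up, the work surface at z = 0. Lengths are in m, angles in degrees, forces in N, time in s.
With the tool pointing down it reaches from about 0.35 to 0.775 m from the base axis. Payload 7.3 kg.
Tool frame: the origin (TCP) lies at the very end of the fingers, on their centre line; the grasp point (between the pads) lies 19 mm behind it (manip.grip_point_offset is the distance from the TCP to the grasp point, in m); z points along the fingers, y is the line along which they close (so a half turn about z gives the same grasp; the last joint's range is limited). The gripper opens to 92 mm and grips with 3 to 60 N. Pads are 19 mm wide; open, the fingers measure 130 mm over their backs; the gripper's body (75 mm by 190 mm) begins 47 mm behind the grasp point.
Start: joints at [-8.365, 19.595, 87.324, -0, 73.075, -8.365], TCP at [0.525, 0, 0.227] pointing down, gripper open.
Joint ranges: [-145.02, 145.02], [-44.19, 115.74], [2.07, 154.8], [-57.11, 237.11], [16.16, 152.29], [-177.93, 177.93]. Speed limits (degrees/s): [147.25, 147.25, 180, 180, 180, 180].

### API

Orientations are given as [roll, pitch, yaw] about the fixed x, y, z axes, in that order (R = Rz(yaw) Ry(pitch) Rx(roll)).
In Python, from rig import manip gives the robot as it stands.
- The arm moves only by the shell command python3 -m crank 'ROWS' [FORCE]. ROWS is JSON, a list of rows, each an object with "rot": the turn, a rotation vector about the tool's x, y, z in degrees, a list of three; "offset": the shift along the tool's x, y, z in m, a list of three; "grip": the opening, from -1 (shut) to 1 (fully open), so that 0 is half open. A call has 1 to 8 rows; each row shifts and turns the commanded pose from where the row before left it, along the tool's axes as they then stand; what a row does not reach is not made up. A row lasts 1/8 s, in which the tool goes at most 62.5 mm and 10.7 degrees, less where a joint would pass 70% of its speed; a pose out of reach is approached as far as the arm can. A call is refused whole if a number of a shift passes 0.0625 or a number of a turn 10.7, either way. A call with a gripper value outside its range is refused whole. The fingers move at their own pace and stop on an object; FORCE is the grip in N (left out, the last holds). Time passes only in rows, so rows that do not move let the fingers close. It gives the time, the measured TCP pose, the force, the opening and the grip force at its end, in the units of the state.
- manip.observe(): the state, without advancing time (a new reading comes with each control period).
- manip.camera(name): name is "scene" or "side" or "wrist"; returns a dict with "frame" (480x640x3 uint8, blue, green, red), "camera_matrix" (3x3 intrinsics, pixels), "extrinsics" (4x4, takes a point from camera to world coordinates); the wrist camera has in their place "mount" (4x4, takes a point from camera to tool coordinates, whose origin is the TCP and whose axes are the flange's). Camera axes: x right, y up, looking along -z (the intrinsics and any distortion apply to the point x, -y, -z); pixel columns grow to the right and rows downward; lengths in m; the calibration is good to about 2 mm. A picture is of the moment at which its call begins: read the wrist's pose just before it. There is no depth.
- manip.job_done(): hands the job in; it is judged then, once.
The state is a dict: "time_s": time; "joints": joint angles; "qvel": joint speeds; "effort": joint torques, N m; "eef_pos": TCP position; "tcp_rot": TCP orientation; "wrist_force": force on the tool from outside, world axes, zero at the start; "ft_torque": the same for the moment, N m; "grip_width": opening from 0.0 (shut) to 1.0 (fully open); "finger_force": force on a finger pad.
Only numpy, scipy, OpenCV 4.12 (cv2) and the standard library are available. Lean on these libraries where they do the work, as an engineer would, in place of code of your own. Each camera call takes 0.05 s, during which the arm holds its last target. There are 200 camera calls.

### The job

Fit the tube carousel with the D-shaped bore onto the drive shaft of the bench spinner: turn it so that the flat of its bore meets the flat of the shaft, and let it down until it lies flat and fully home on the drive plate, released. Leave the spare carousel with the small round hole where it lies.

Things in the scene. Friction and masses are not known exactly. Their poses are not given: they have to be found in the camera images.
- carousel: The carousel to fit: white disc, 110 mm across, 8 mm thick, with a 48 x 48 mm square grip block rising to 36 mm above the underside (grip it across). Through bore 37 mm in diameter with a flat 7 mm from its axis: a big D. A 16 mm wide nose on the rim, on the flat's side. 0.13 to 0.25 kg. Origin: centre of underside; z up; x to flat and nose, square to a block side.
- nose (a point): Point on top of the carousel's nose: 60 mm from the bore's axis along the carousel's x, 8 mm above its underside; the nose ends 66 mm from the axis. Axes as the carousel's.
- drive (a point): Foot of the fixed shaft of the spinner (white box 170 x 150 x 50 mm), on its black drive plate 54 mm above the bench: the underside rests here. Upright steel shaft 32 mm tall: lower half a D, 32 mm in diameter, flat 3 mm from the axis; upper half tapers to an 11 mm tip. z up, x to the flat and to a black line on the box. Fits when both x agree within 12 degrees.
- spare: The spare carousel, to be left alone: same disc, block and nose, but only a plain round hole 16 mm in diameter through it, which does not fit the shaft. Origin: centre of the underside; z up; x towards its nose.
Not all that is in view belongs to the job. Several things look just like the part that bears drive: the one meant starts farthest to the robot's left.

How it is judged:
By the outcome, as a careful person would: the job done as asked, in the order asked, and still so for the second after the job is handed in, with the robot touching nothing.
It also fails if it takes over 38 s, if anything falls off the work surface, if the arm or the gripper's body presses on something with over 40 N, if the wrist force passes 120 N, or if a joint passes its speed limit or range.

## Working session

There is one attempt and no reset: what is moved stays moved. The work goes in short steps, Python scripts to look and compute and a shell command to move; the robot and the scene stay as the last step left them, time stands still between calls to the robot, and variables do not carry over. Pictures are saved under pics/ and viewed, at most 10 in all, crops included, and the job is handed in when it is done.

```bash
mkdir -p pics; ls; python3 - <<'E'
from rig import manip
import cv2,numpy as np
print(manip.observe())
for n in ["scene","side","wrist"]:
    c=manip.camera(n); cv2.imwrite(f"pics/{n}0.png",c["frame"])
    print(n,np.round(c["camera_matrix"],1).tolist(),[k for k in c],np.round(c.get("extrinsics",c.get("mount")),4).tolist())
E
```

```text
pics
{'time_s': 0.0, 'joints': array([-8.36534766e+00,  1.96372351e+01,  8.73767144e+01, -7.43901498e-05,
        7.30729477e+01, -8.36519261e+00]), 'qvel': array([ 0.03637819, -0.02373269, -0.02721236, -0.12202682,  0.06879179,
       -0.00560202]), 'effort': array([ 7.61924657e-04, -4.31245601e+01, -2.44219762e+01,  7.17750052e-02,
        5.59406646e-02, -1.04314388e-04]), 'eef_pos': array([5.24606116e-01, 7.82782162e-05, 2.26040859e-01]), 'tcp_rot': array([-1.79914017e+02, -1.25716034e-02,  8.99998572e+01]), 'wrist_force': array([-0.02068689,  0.6782733 , -0.40803716]), 'ft_torque': array([ 0.03901807, -0.0104312 , -0.03210547]), 'finger_force': 0.0, 'grip_width': 0.9976767405936777}
scene [[608.2, 0.0, 322.8], [0.0, 608.2, 241.3], [0.0, 0.0, 1.0]] ['frame', 'camera_matrix', 'extrinsics'] [[-0.5584, -0.4522, 0.6955, 1.5044], [0.8294, -0.2843, 0.481, 0.6561], [-0.0197, 0.8454, 0.5337, 0.8859], [0.0, 0.0, 0.0, 1.0]]
side [[580.6, 0.0, 320.0], [0.0, 580.6, 226.0], [0.0, 0.0, 1.0]] ['frame', 'camera_matrix', 'extrinsics'] [[-0.8723, 0.2773, -0.4027, -0.1286], [-0.4889, -0.4906, 0.7213, 0.915], [0.0024, 0.8261, 0.5636, 0.8842], [0.0, 0.0, 0.0, 1.0]]
wrist [[375.1, 0.0, 317.1], [0.0, 375.1, 239.4], [0.0, 0.0, 1.0]] ['frame', 'camera_matrix', 'mount'] [[0.0005, 0.9693, 0.2457, 0.0662], [1.0, -0.0, -0.002, -0.0005], [-0.0019, 0.2457, -0.9693, -0.1576], [0.0, 0.0, 0.0, 1.0]]
```

View pics/scene0.png

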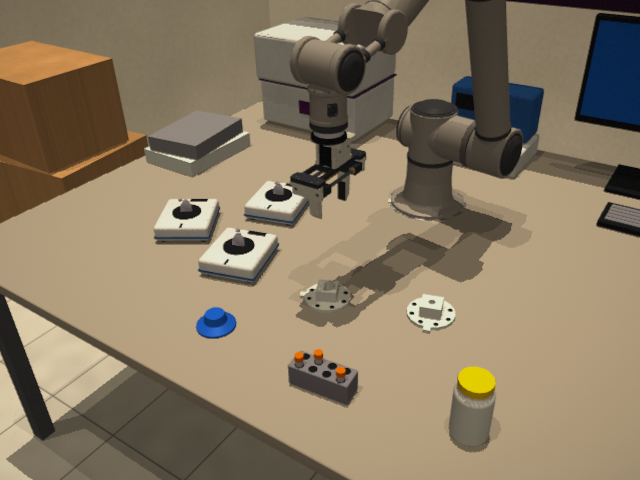

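View pics/side0.png

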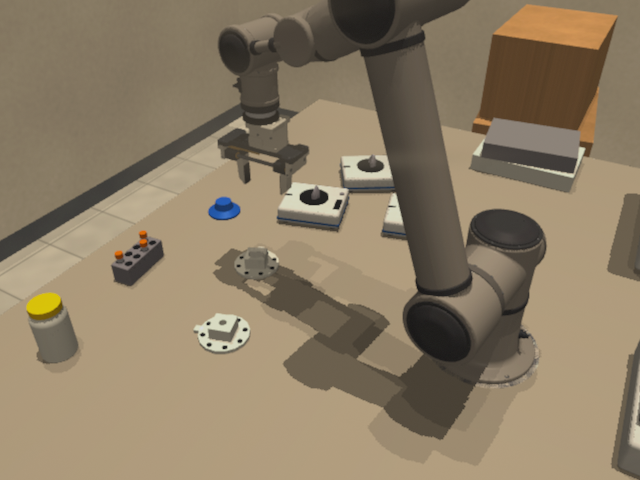

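Scene picture: three identical spinners at about (186,212), (239,241) and (279,196), and two carousels at (328,295) and (431,312). The blue knob, rack and jar are not part of the job. Next I cast rays and crop the carousels and spinners.

```bash
cat > h.py <<'E'
from rig import manip
import cv2,numpy as np
from scipy.spatial.transform import Rotation as R
def cam(n):
    o=manip.observe(); c=manip.camera(n)
    if "extrinsics" in c: T=np.array(c["extrinsics"])
    else:
        W=np.eye(4); W[:3,:3]=R.from_euler("xyz",o["tcp_rot"],degrees=True).as_matrix(); W[:3,3]=o["eef_pos"]
        T=W@np.array(c["mount"])
    return c["frame"],np.array(c["camera_matrix"]),T
def ray(K,T,u,v,z):
    d=np.linalg.inv(K)@[u,v,1]; d=T[:3,:3]@(d*[1,-1,-1]); return T[:3,3]+d*(z-T[2,3])/d[2]
def pix(K,T,p):
    q=T[:3,:3].T@(np.array(p)-T[:3,3]); q=K@(q*[1,-1,-1]); return q[:2]/q[2]
E
python3 - <<'E'
from h import *
f,K,T=cam("scene")
for p in [(186,212),(239,241),(279,196)]: print("spin",p,ray(K,T,*p,.054).round(3))
for p in [(328,295),(431,312)]: print("car",p,ray(K,T,*p,.01).round(3))
g,K2,T2=cam("side")
for p in [(314,197),(371,165)]: print("side spin",p,ray(K2,T2,*p,.054).round(3))
for p in [(257,264),(223,332)]: print("side car",p,ray(K2,T2,*p,.01).round(3))
a=cv2.resize(f[265:340,285:475],None,fx=4,fy=4,interpolation=cv2.INTER_CUBIC)
b=cv2.resize(f[170:290,140:330],None,fx=2.4,fy=2.4,interpolation=cv2.INTER_CUBIC)
b=cv2.copyMakeBorder(b,0,0,0,760-b.shape[1],cv2.BORDER_CONSTANT)
cv2.imwrite("pics/c1.png",np.vstack([a,b]))
E
```

```text
spin (186, 212) [ 0.497 -0.504  0.054]
spin (239, 241) [ 0.534 -0.277  0.054]
spin (279, 196) [ 0.283 -0.34   0.054]
car (328, 295) [0.554 0.01  0.01 ]
car (431, 312) [0.481 0.242 0.01 ]
side spin (314, 197) [ 0.548 -0.262  0.054]
side spin (371, 165) [ 0.49  -0.506  0.054]
side car (257, 264) [0.549 0.015 0.01 ]
side car (223, 332) [0.48  0.242 0.01 ]
```

View pics/c1.png

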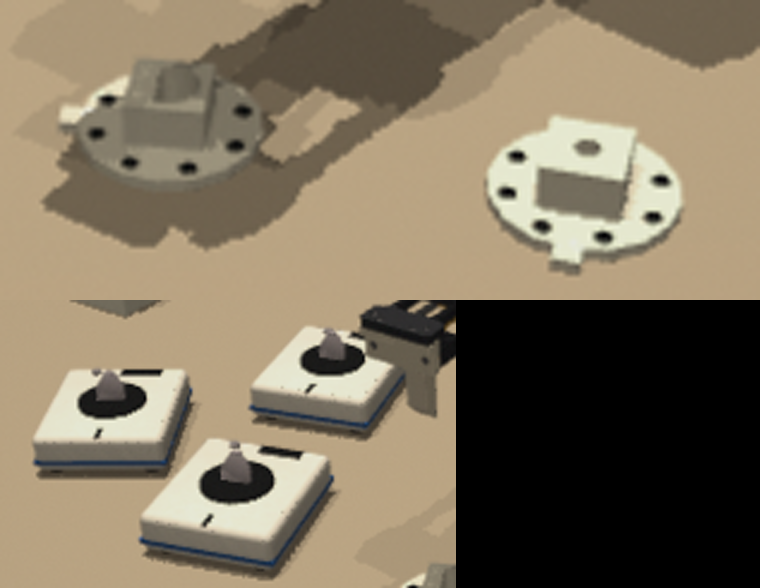

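View pics/wrist0.png

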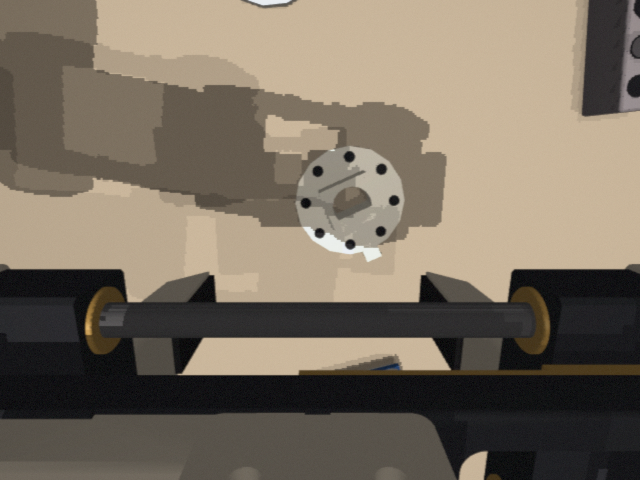

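The crop shows the carousel at scene (328,295) has a wide bore, so it is the D-bored one to fit. The one at (431,312) has only a small round hole, so it is the spare. The wrist view shows the D in the block of the target at (351,200), with its nose at (372,254). Of the three spinners, (239,241) has the largest y, about -0.27 against -0.34 and -0.50. That makes it the farthest left and the one meant. Next I work out the angles.

```bash
python3 - <<'E'
from h import *
f,K,T=cam("wrist")
H=[(349,156),(381,169),(394,200),(381,231),(350,244),(319,233),(306,203),(318,171)]
c=np.mean([ray(K,T,u,v,.008) for u,v in H],0); n=ray(K,T,372,254,.008)
ang=lambda a,b:np.degrees(np.arctan2(*(b-a)[1::-1]))
print("carousel",c.round(4),"nose",n.round(4),np.linalg.norm(n-c),"yaw",ang(c,n))
f,K,T=cam("scene")
# plate: dark blob around spinner
g=cv2.cvtColor(f,cv2.COLOR_BGR2GRAY)[215:290,195:285]
m=(g<60).astype(np.uint8); N,L,S,C=cv2.connectedComponentsWithStats(m)
for i in range(1,N):
    if S[i,4]>8:
        ctr=C[i]+[195,215]; print(S[i],ctr.round(1),ray(K,T,*ctr,.05).round(4))
        if 500>S[i,4]>300 or S[i,4]>150:
            pts=np.argwhere(L==i)[:,::-1].astype(np.float32)+[195,215]
            w=np.array([ray(K,T,u,v,.054)[:2] for u,v in pts]).astype(np.float32)
            print("plate circ",cv2.minEnclosingCircle(w))
E
```

```text
carousel [0.5579 0.0105 0.008 ] nose [ 0.5823 -0.0447  0.008 ] 0.06033396900145946 yaw -66.07509883106108
[ 0  0 24 24 73] [208.5 230.7] [ 0.5336 -0.3848  0.05  ]
[50  0 40  7 53] [264.3 217.8] [ 0.4005 -0.3011  0.05  ]
[54 16 17  5 42] [256.8 232.9] [ 0.4733 -0.2681  0.05  ]
[ 29  23  30  16 305] [238.6 246.8] [ 0.5512 -0.2645  0.05  ]
plate circ ((0.5508776903152466, -0.2649955749511719), 0.03935576602816582)
[  4  29  80  37 150] [244.2 269.4] [ 0.6214 -0.1867  0.05  ]
```

```bash
python3 - <<'E'
from h import *
f,K,T=cam("scene")
a=ray(K,T,226,261.7,.05); c=np.array([.547,-.266,.05]); d=a-c
print("line",a,np.linalg.norm(d[:2]),np.degrees(np.arctan2(d[1],d[0])))
f,K,T=cam("wrist"); print(manip.observe()["time_s"])
for s in [((319,190),(366,170)),((333,219),(371,203))]:
    p,q=[ray(K,T,*x,.036) for x in s]; print(np.degrees(np.arctan2(*(q-p)[1::-1]))%90)
E
```

```text
line [ 0.61981347 -0.24620303  0.05      ] 0.07545675059456629 15.21025062177932
0.45
23.043591230346987
23.294516080223733
```

```bash
python3 -m crank '[{"rot":[0,0,0],"offset":[0.0105,0.033,0.02],"grip":1},{"rot":[0,0,9.5],"offset":[0,0,0.015],"grip":1},{"rot":[0,0,9.5],"offset":[0,0,0.015],"grip":1},{"rot":[0,0,9.5],"offset":[0,0,0.015],"grip":1},{"rot":[0,0,9.5],"offset":[0,0,0.015],"grip":1},{"rot":[0,0,9.5],"offset":[0,0,0.01],"grip":1},{"rot":[0,0,9.5],"offset":[0,0,0.01],"grip":1},{"rot":[0,0,9.5],"offset":[0,0,0],"grip":1}]' 30
python3 -m crank '[{"rot":[0,0,0],"offset":[0,0,0],"grip":1},{"rot":[0,0,0],"offset":[0,0,0],"grip":1}]'
python3 - <<'E'
from h import *
f,K,T=cam("wrist"); cv2.imwrite("pics/w1.png",f)
o=manip.observe();print(o["eef_pos"],o["tcp_rot"],o["time_s"])
print(pix(K,T,[.558,.0105,.036]))
E
```

```text
time_s: 1.45
eef_pos: [0.5575, 0.0106, 0.1258]
tcp_rot: [-180.0, 0.1, 23.2]
wrist_force: [-0.2, -0.7, 0.3]
grip_width: 0.999
finger_force: 0.0
time_s: 1.7
eef_pos: [0.5581, 0.0105, 0.1269]
tcp_rot: [180.0, -0.0, 23.7]
wrist_force: [0.2, -0.1, -0.3]
grip_width: 0.998
finger_force: 0.0
[0.55812431 0.01052769 0.12690252] [ 1.79989164e+02 -2.13077865e-02  2.36490924e+01] 1.75
[317.66789537 243.83125107]
```

View pics/w1.png

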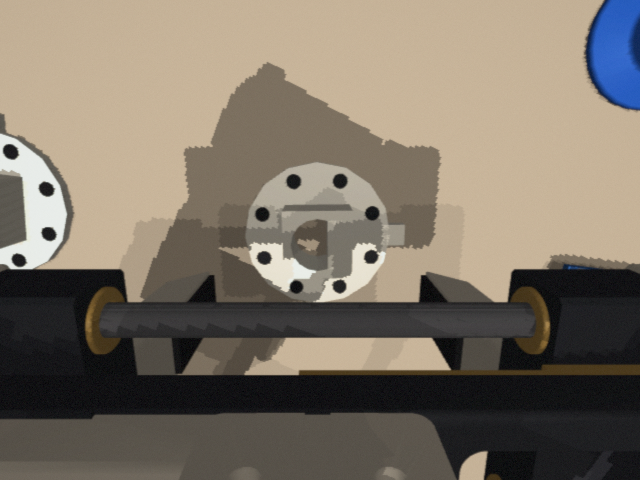

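The disc hole ring is centred at about (317,234), close to the prediction, and the nose at (395,234) lies level with it to the right. The grasp is centred and square, so I descend and grip.

```bash
python3 -m crank '[{"rot":[0,0,0],"offset":[0,0,0.04],"grip":1},{"rot":[0,0,0],"offset":[0,0,0.035],"grip":1},{"rot":[0,0,0],"offset":[0,0,0.025],"grip":1},{"rot":[0,0,0],"offset":[0,0,0.014],"grip":1},{"rot":[0,0,0],"offset":[0,0,0],"grip":0.6},{"rot":[0,0,0],"offset":[0,0,0],"grip":-0.2},{"rot":[0,0,0],"offset":[0,0,0],"grip":-0.2},{"rot":[0,0,0],"offset":[0,0,0],"grip":-0.2}]' 30
python3 -m crank '[{"rot":[0,0,0],"offset":[0,0,0],"grip":-0.2},{"rot":[0,0,0],"offset":[0,0,0],"grip":-0.2}]'
```

```text
time_s: 2.75
eef_pos: [0.5584, 0.0105, 0.0135]
tcp_rot: [180.0, -0.1, 23.5]
wrist_force: [0.4, 0.5, 0.5]
grip_width: 0.613
finger_force: 0.0
time_s: 3.0
eef_pos: [0.5582, 0.0105, 0.0131]
tcp_rot: [180.0, -0.0, 23.5]
wrist_force: [-0.7, -0.4, 2.5]
grip_width: 0.523
finger_force: 29.9
```

```bash
python3 -m crank '[{"rot":[0,0,0],"offset":[0,0,-0.03],"grip":-0.2},{"rot":[0,0,0],"offset":[0,0,-0.05],"grip":-0.2},{"rot":[0,0,0],"offset":[0,0,-0.05],"grip":-0.2},{"rot":[0,0,0],"offset":[-0.017,0.046,-0.04],"grip":-0.2},{"rot":[0,0,0],"offset":[-0.017,0.046,-0.01],"grip":-0.2},{"rot":[0,0,0],"offset":[-0.017,0.046,0],"grip":-0.2},{"rot":[0,0,0],"offset":[-0.017,0.046,0],"grip":-0.2},{"rot":[0,0,0],"offset":[-0.017,0.046,0],"grip":-0.2}]' 30
python3 -m crank '[{"rot":[0,0,0],"offset":[-0.017,0.046,0],"grip":-0.2},{"rot":[0,0,0],"offset":[-0.017,0.046,0],"grip":-0.2},{"rot":[0,0,0],"offset":[-0.017,0.046,0],"grip":-0.2},{"rot":[0,0,-10.2],"offset":[0,0,0],"grip":-0.2},{"rot":[0,0,-10.2],"offset":[0,0,0],"grip":-0.2},{"rot":[0,0,-10.2],"offset":[0,0,0],"grip":-0.2},{"rot":[0,0,-10.2],"offset":[0,0,0],"grip":-0.2},{"rot":[0,0,-10.2],"offset":[0,0,0],"grip":-0.2}]'
python3 -m crank '[{"rot":[0,0,-10.2],"offset":[0,0,0],"grip":-0.2},{"rot":[0,0,-10.2],"offset":[0,0,0],"grip":-0.2},{"rot":[0,0,-10.2],"offset":[0,0,0],"grip":-0.2},{"rot":[0,0,0],"offset":[0,0,0],"grip":-0.2},{"rot":[0,0,0],"offset":[0,0,0],"grip":-0.2}]'
python3 - <<'E'
from h import *
f,K,T=cam("wrist"); cv2.imwrite("pics/w2.png",f)
np.savez("w2.npz",K=K,T=T)
print(pix(K,T,[.547,-.266,.054]))
E
```

```text
time_s: 4.0
eef_pos: [0.5713, -0.235, 0.1916]
tcp_rot: [-179.9, 0.0, 23.5]
wrist_force: [0.8, 0.1, -1.9]
grip_width: 0.523
finger_force: 29.9
time_s: 5.0
eef_pos: [0.5796, -0.3803, 0.1911]
tcp_rot: [-179.9, -0.1, 74.8]
wrist_force: [0.0, 0.7, -2.7]
grip_width: 0.518
finger_force: 29.9
time_s: 5.62
eef_pos: [0.5799, -0.3804, 0.1918]
tcp_rot: [-180.0, -0.0, 104.9]
wrist_force: [-0.0, 0.1, -2.6]
grip_width: 0.52
finger_force: 29.9
[313.71321129  69.70095298]
```

View pics/w2.png

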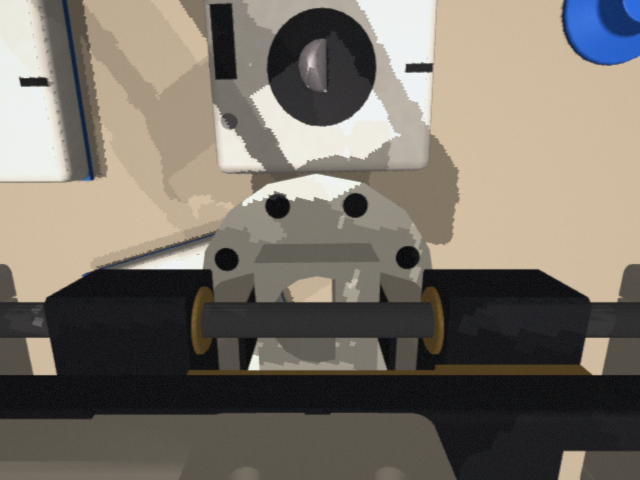

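The target plate shows at about (322,67), with the black line at (419,68) to its right and the shaft flat facing right. The held carousel is square, with front holes at (278,206) and (355,206). Next I measure the plate centre and the line.

```bash
python3 - <<'E'
from h import *
f=cv2.imread("pics/w2.png"); z=np.load("w2.npz"); K,T=z["K"],z["T"]
g=cv2.cvtColor(f,cv2.COLOR_BGR2GRAY); m=(g<50).astype(np.uint8); m[165:]=0
N,L,S,C=cv2.connectedComponentsWithStats(m)
P=M=None
for i in range(1,N):
    x,y,w,h,a=S[i]
    if 250<C[i][0]<390 and a>3000:
        cs,_=cv2.findContours((L==i).astype(np.uint8),cv2.RETR_EXTERNAL,cv2.CHAIN_APPROX_NONE)
        W=np.array([ray(K,T,*p,.054)[:2] for p in cs[0][:,0]]).astype(np.float32)
        P=cv2.fitEllipse(W); print("plate",S[i],P)
    if 395<C[i][0]<445 and a>80: M=ray(K,T,*C[i],.05)[:2]; print("line",C[i],M)
d=M-np.array(P[0]); print(np.linalg.norm(d),"yaw",np.degrees(np.arctan2(d[1],d[0])))
# box right edge direction
# held carousel centre in tool frame from front holes (top at TCP-0.004 z)
zt=.1918-.0131+.008
h=[ray(K,T,*p,zt)[:2] for p in [(278,206),(355,206),(407,257.5),(227,259)]]
o=np.array([.5799,-.3804]); t=np.radians(104.9); ex=np.array([np.cos(t),np.sin(t)]); ey=np.array([np.sin(t),-np.cos(t)])
print([(round((q-o)@ex,4),round((q-o)@ey,4)) for q in h])
v=np.array(P[0])-o; print("shift tool x,y",v@ex,v@ey)
E
```

```text
plate [ 268    8  108  116 5616] ((0.5490272641181946, -0.26263248920440674), (0.068240687251091, 0.07324844598770142), 129.98004150390625)
line [418.94  67.44] [ 0.62143303 -0.2437919 ]
0.07481685923571935 yaw 14.585404900690202
[(np.float64(0.0401), np.float64(-0.0172)), (np.float64(0.0401), np.float64(0.0165)), (np.float64(0.0165), np.float64(0.0407)), (np.float64(0.0158), np.float64(-0.0409))]
shift tool x,y 0.12174609816369358 0.00044721553436472043
```

```bash
python3 - <<'E'
from h import *
f=cv2.imread("pics/w2.png"); z=np.load("w2.npz"); K,T=z["K"],z["T"]
o=np.array([.5799,-.3804]); t=np.radians(104.9); ex=np.array([np.cos(t),np.sin(t)]); ey=np.array([np.sin(t),-np.cos(t)])
loc=lambda u,v,z:(lambda q:(round(float(q@ex),4),round(float(q@ey),4)))(ray(K,T,u,v,z)[:2]-o)
for p in [(322,8),(322,124),(268,66),(376,66)]: print("plate",p,loc(*p,.054))
cv2.imwrite("pics/w2c.png",cv2.resize(f[0:140,200:440],None,fx=3.2,fy=3.2,interpolation=cv2.INTER_CUBIC))
for p in [(327,38),(327,92)]: print("flat",p,loc(*p,.070))
E
```

```text
plate (322, 8) (0.1591, 0.0035)
plate (322, 124) (0.0811, 0.0038)
plate (268, 66) (0.1215, -0.0356)
plate (376, 66) (0.1215, 0.0429)
flat (327, 38) (0.136, 0.0068)
flat (327, 92) (0.1017, 0.007)
```

View pics/w2c.png

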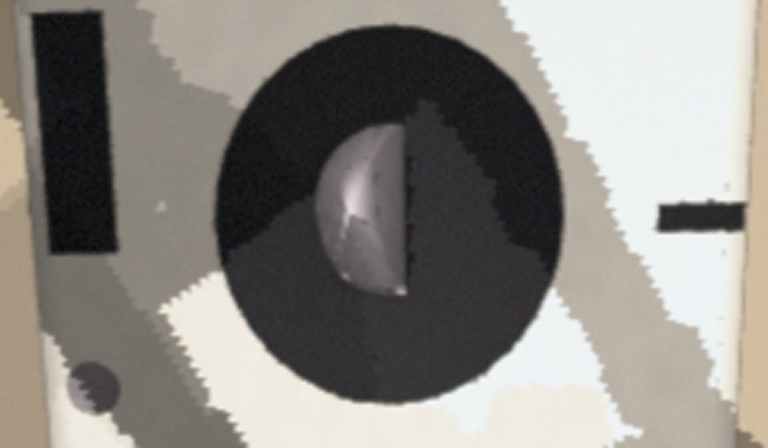

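The crop shows a full black plate with the flat at crop column 405, facing right toward the line. Centre in the tool frame: x 0.120, y 0.004, and yaw about 16°. I move over it.

```bash
python3 -m crank '[{"rot":[0,0,0],"offset":[0.03,0.002,0],"grip":-0.2},{"rot":[0,0,0],"offset":[0.04,0.002,0],"grip":-0.2},{"rot":[0,0,0],"offset":[0.035,0,0],"grip":-0.2},{"rot":[0,0,-1],"offset":[0.015,0,0],"grip":-0.2},{"rot":[0,0,0],"offset":[0,0,0.04],"grip":-0.2},{"rot":[0,0,0],"offset":[0,0,0.035],"grip":-0.2},{"rot":[0,0,0],"offset":[0,0,0.01],"grip":-0.2},{"rot":[0,0,0],"offset":[0,0,0],"grip":-0.2}]'
python3 - <<'E'
from h import *
a,K,T=cam("scene"); b,K2,T2=cam("side")
o=manip.observe();print(o["eef_pos"],o["tcp_rot"])
p=[.5526,-.2635,.08];u,v=pix(K,T,p).astype(int);s,t=pix(K2,T2,p).astype(int)
c=lambda f,u,v:cv2.resize(f[v-65:v+65,u-60:u+60],None,fx=3.2,fy=3.2,interpolation=cv2.INTER_CUBIC)
print(u,v,s,t);cv2.imwrite("pics/d1.png",np.hstack([c(a,u,v),c(b,s,t)]))
E
```

```text
time_s: 6.68
eef_pos: [0.5528, -0.2642, 0.1073]
tcp_rot: [-180.0, 0.0, 106.1]
wrist_force: [-0.3, 0.0, -0.9]
grip_width: 0.522
finger_force: 29.9
[ 0.55350309 -0.26450541  0.10875196] [1.79893090e+02 1.21736261e-01 1.06075991e+02]
237 237 312 188
```

View pics/d1.png

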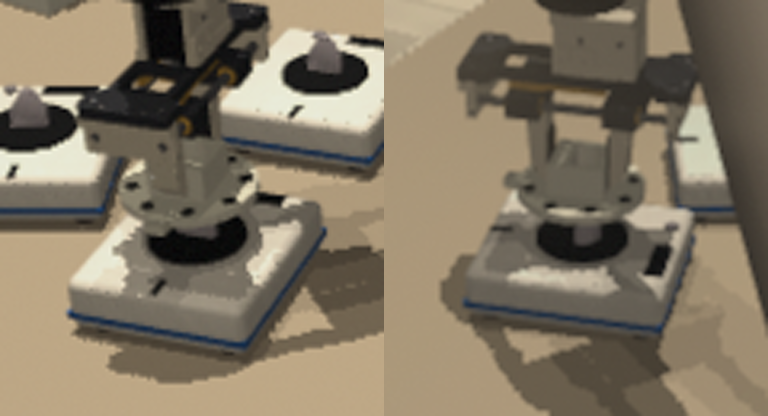

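Both views show the carousel centred above the shaft, with its nose on the same side as the black line. I lower it slowly.

```bash
python3 -m crank '[{"rot":[0,0,0],"offset":[0.001,0,0.007],"grip":-0.2},{"rot":[0,0,0],"offset":[0,0,0.007],"grip":-0.2},{"rot":[0,0,0],"offset":[0,0,0.005],"grip":-0.2},{"rot":[0,0,0],"offset":[0,0,0.003],"grip":-0.2},{"rot":[0,0,0],"offset":[0,0,0],"grip":-0.2}]'
python3 -m crank '[{"rot":[0,0,0],"offset":[0,0,0.004],"grip":-0.2},{"rot":[0,0,0],"offset":[0,0,0.004],"grip":-0.2},{"rot":[0,0,0],"offset":[0,0,0],"grip":-0.2}]'
```

```text
time_s: 7.4
eef_pos: [0.5522, -0.2627, 0.085]
tcp_rot: [-180.0, -0.0, 106.1]
wrist_force: [-0.1, 0.3, -2.1]
grip_width: 0.517
finger_force: 29.9
time_s: 7.78
eef_pos: [0.5521, -0.2626, 0.0768]
tcp_rot: [-180.0, -0.0, 106.1]
wrist_force: [0.6, -0.1, -1.8]
grip_width: 0.524
finger_force: 29.9
```

```bash
python3 -m crank '[{"rot":[0,0,0],"offset":[0,0,0.004],"grip":-0.2},{"rot":[0,0,0],"offset":[0,0,0.003],"grip":-0.2},{"rot":[0,0,0],"offset":[0,0,0.002],"grip":-0.2},{"rot":[0,0,0],"offset":[0,0,0],"grip":-0.2}]'
python3 -m crank '[{"rot":[0,0,0],"offset":[0,0,0.001],"grip":-0.2},{"rot":[0,0,0],"offset":[0,0,0],"grip":-0.2}]'
```

```text
time_s: 8.28
eef_pos: [0.5522, -0.2626, 0.068]
tcp_rot: [-180.0, -0.0, 106.1]
wrist_force: [-0.1, -0.5, -2.6]
grip_width: 0.52
finger_force: 29.9
time_s: 8.52
eef_pos: [0.5523, -0.2627, 0.0672]
tcp_rot: [180.0, 0.0, 106.1]
wrist_force: [0.4, -0.8, -1.7]
grip_width: 0.522
finger_force: 29.9
```

```bash
python3 -m crank '[{"rot":[0,0,0],"offset":[0,0,0.001],"grip":-0.2},{"rot":[0,0,0],"offset":[0,0,0],"grip":-0.2}]'
```

```text
time_s: 8.78
eef_pos: [0.5524, -0.2628, 0.0672]
tcp_rot: [180.0, 0.0, 106.1]
wrist_force: [-2.4, 1.6, 5.7]
grip_width: 0.526
finger_force: 29.9
```

Contact shows as about 7 N at the expected height, so I release and back off.

```bash
python3 -m crank '[{"rot":[0,0,0],"offset":[0,0,0],"grip":0.3},{"rot":[0,0,0],"offset":[0,0,0],"grip":0.7},{"rot":[0,0,0],"offset":[0,0,0],"grip":0.8},{"rot":[0,0,0],"offset":[0,0,-0.02],"grip":0.8},{"rot":[0,0,0],"offset":[0,0,-0.05],"grip":0.8},{"rot":[0,0,0],"offset":[-0.06,0,-0.05],"grip":0.8},{"rot":[0,0,0],"offset":[-0.06,0,-0.02],"grip":0.8},{"rot":[0,0,0],"offset":[0,0,0],"grip":0.8}]'
python3 - <<'E'
from h import *
a,K,T=cam("wrist"); b,K2,T2=cam("side")
s,t=pix(K2,T2,[.5526,-.2635,.07]).astype(int)
c=cv2.resize(b[t-60:t+60,s-60:s+60],(320,320),interpolation=cv2.INTER_CUBIC)
cv2.imwrite("pics/e1.png",np.hstack([cv2.resize(a[:320,120:560],None,fx=1,fy=1),c]))
o=np.array(pix(K,T,[.552,-.2627,.062]));print(o,pix(K,T,[.6,-.2627,.062]))
E
```

```text
time_s: 9.78
eef_pos: [0.5827, -0.3703, 0.1973]
tcp_rot: [179.9, 0.3, 105.9]
wrist_force: [-0.5, 1.7, -0.2]
grip_width: 0.901
finger_force: 0.0
[316.27307872  78.42479006] [379.13316601  97.74790111]
```

View pics/e1.png

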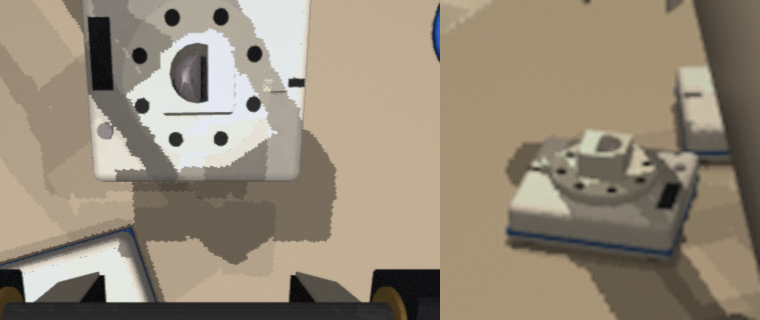

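The carousel lies flat on the plate with the D shaft inside its D bore at about crop (190,73), and the nose points at the line at (295,83). The gripper is clear, so I hand in the job.

```bash
python3 -c "
from rig import manip
print(manip.job_done())"
```

```text
the job is handed in; nothing more can be done
None
```

The D-bored carousel is on the leftmost spinner's shaft, flat to flat, resting on the drive plate and released; I left the spare alone and handed the job in at about 10 s (no verdict was returned).

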